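Open the battery door of the market scale

ROBOT

A 6-joint arm with a two-finger parallel gripper is mounted at the origin on the work surface. World frame = base frame: x ahead of the robot, y to its left, z up, the work surface at z = 0. Lengths are in m, angles in rad, forces in N, time in s.
With the tool pointing down it reaches from about 0.4 to 0.825 m from the base axis. Payload 7 kg.
Tool frame: the origin (TCP) lies midway between the tips of the shut fingers; the grasp point (between the pads) lies behind it (robot.grasp_offset is the x of the grasp point in the tool frame, in m); x points along the fingers, y is the direction in which the jaws open and shut, and the axes are right-handed (so a half turn about x gives the same grasp; the last joint's range is limited). The gripper opens to 88 mm and grips with 3 to 60 N. Pads are 19 mm wide; open, the fingers measure 130 mm over their backs; the gripper's body (78 mm by 193 mm) begins 47 mm behind the grasp point.
Start: joints at [-1.007, 0.359, 0.012, 0, -1.224, -0.288], TCP at [0.184, -0.649, 0.227] pointing down, gripper open.
Joint ranges: [-3.07, 3.07], [-1.43, 2.12], [-1.02, 1.25], [-3.03, 1.67], [-3.05, -0], [-3.03, 3.03]. Speed limits (rad/s): [2.39, 2.39, 3.01, 3.14, 3.14, 3.14].

INTERFACE

Orientations are given as a unit quaternion [w, x, y, z].
In Python, from station import robot gives the robot as it stands. Calls block until the motion is done:
- robot.move_to(position, orientation): joint-space move of the TCP to a pose.
- robot.line_to(position, rot=None, feed=0.15): straight line of the TCP; rot=None keeps the orientation; feed is the mean speed in m/s.
- robot.move_j(angles): joint-space move.
- robot.set_gripper(opening, grasp_force=None): opening from 0.0 (shut) to 1.0 (fully open); grasp_force is the grip in N (None keeps the last); returns when the fingers have stopped.
- robot.wait(seconds).
- robot.solve_ik(position, orientation): joint angles nearest the present ones, or None.
- robot.observe(): the state.
- robot.get_image(name): name is "side" or "top" or "wrist"; returns a dict with "img" (480x640x3 uint8, red, green, blue), "fx", "fy", "cx", "cy" (pixels), "origin" and "rotation" of the camera in the world. Camera axes: x right, y down, z forward; pixel columns grow to the right and rows downward; lengths in m; the calibration is good to about 2 mm. A picture is of the moment at which its call begins. There is no depth.
A pose or a line that the arm cannot do raises robot.PlanningError and nothing moves.
- robot.close_job(): hands the job in, once; it reports no verdict.
The state is a dict: "clock": time; "qpos": joint angles; "dq": joint speeds; "joint_efforts": joint torques, N m; "position": TCP position; "tool_rot": TCP orientation; "ft_force": force on the tool from outside, world axes, zero at the start; "moment": the same for the moment, N m; "width": opening from 0.0 (shut) to 1.0 (fully open).
Only numpy, scipy, OpenCV 4.12 (cv2) and the standard library are available. Lean on these libraries where they do the work, as an engineer would, in place of code of your own. Each camera call takes 0.05 s, during which the arm holds its last target.

TASK

The counter scale on the vegetable stall needs a fresh battery: open its battery door. Press the orange release tab down into the scale so that the dark door springs ajar, then swing the door up on its hinge until it is upright or leans back beyond that and stays open by itself. Do not knock over or shift the amber glass jar standing beside the scale.

Things in the scene. Friction and masses are not known exactly. Their poses are not given: they have to be found in the camera images.
- scale: White counter scale, fixed, 240 x 290 x 78 mm; origin: centre of its underside, z up, +x roughly away from the robot. Its left half (+y) has a steel weighing plate and keypad, up to 100 mm high; its right half (middle line y = -80 mm) the dark door, flush with the deck, and before it the orange tab over a 55 mm high step. Well under the door: empty from x = -45 to 0 mm, then a pack 58 mm high.
- tab_pad (a point): Centre of the ribbed top of the orange release tab, 92 mm above the table; press it straight down. The tab is a block 40 x 60 mm (x, y of the scale); its far side is 23 mm short of the door's free edge. Pressing it draws back a steel bolt (its flat nose, 6 mm thick, lies on the deck between tab and door and covers the last 6 mm of the free edge).
- tab (a joint): Travel of the tab, m: 0 at rest, 0.010 fully pressed, straight down. Sprung: 2 N to start, 7 N at the end. It lets go of the door at about 0.006 and springs back when left.
- cover (a joint): Opening angle of the battery door, rad: 0 shut and latched, 1.57 upright, 1.95 at its back stop. Once let go, a spring pin lifts it within about 1 s to about 0.8 (free edge 87 mm up), where it stays ajar. The hinge is stiff and damped: above 1.1 the door stays where it is left, below that it sinks back to the pin. Swinging it takes 1 to 3 N at the free edge.
- cover_edge (a point): Middle of the free edge of the battery door, moving with it. The door is a dark plate 120 x 100 x 5 mm (hinge to free edge, width, thickness), 75 mm above the table when shut. Once ajar, its free edge or underside can be pushed up and over from the tab's side; a copper pin (12 mm thick) stands under it 40 mm from the hinge, 38 mm left (scale +y) of its middle line.
- cover_hinge (a point): Middle of the door's hinge line, fixed to the scale, 75 mm above the table. The line runs along the scale's y; when shut, the free edge lies 120 mm from it towards the scale's -x.
- jar: Amber glass jar with a brass lid, 68 mm across, 85 mm high, standing on the table to the right of the scale. Origin: centre of its underside.

How it is judged:
On the way:
1. the release tab is pressed in by 4 mm or more (value of joint tab above 0.004 m).
At the end, for the whole second after the job is handed in: The battery door stands open at rest by itself, upright or beyond (joint above 1.4 rad), the tab has sprung back (within 2 mm) and the jar stands upright (value of joint cover above 1.4 rad and velocity of joint cover between -0.05 and 0.05 rad/s and value of joint tab below 0.002 m and angle between jar's own z axis and vertical below 0.1 rad); the robot touches nothing.
It fails at once if the jar is shifted by more than 30 mm or tipped (distance of jar from where it was at the start of the episode above 0.03 m or angle between jar's own z axis and vertical above 0.4 rad).
It also fails if it takes over 38 s, if anything falls off the work surface, if the arm or the gripper's body presses on something with over 40 N, if the wrist force passes 120 N, or if a joint passes its speed limit or range.

## Working session

There is one attempt and no reset: what is moved stays moved. The work goes in short steps, each a Python script; the robot and the scene stay as the last script left them, time stands still between calls to the robot, and variables do not carry over. Pictures are saved under pics/ and viewed, and the job is handed in when it is done.

```bash
ls; mkdir -p pics
python3 - <<'E'
from station import robot
import cv2
for n in ["top","side","wrist"]:
    d=robot.get_image(n); cv2.imwrite(f"pics/{n}0.png",d["img"][:,:,::-1])
    print(n,d["fx"],d["fy"],d["cx"],d["cy"],d["origin"],d["rotation"])
o=robot.observe();print(o)
print(robot.grasp_offset)
E
```

```text
pics
top 530.7461354838068 530.7461354838068 321.5117422686122 244.44651827741419 [ 5.36633317e-01 -2.66230683e-04  1.05996293e+00] [ 0.02152459 -0.70380451  0.70970082 -0.02281795]
side 563.3153964795691 563.3153964795691 318.7204256305321 234.88993710850514 [0.38465381 0.47681788 0.72477799] [ 0.07551888 -0.18927672  0.91972594 -0.33552261]
wrist 422.81662298965404 422.81662298965404 322.8160870416798 246.49265105796147 [ 0.11733761 -0.66844472  0.38250567] [0.07812787 0.5983392  0.79053453 0.10460113]
{'clock': 0.15, 'qpos': array([-1.00688333e+00,  3.59217917e-01,  1.12661691e-02, -2.69431213e-04,
       -1.22408975e+00, -2.88120403e-01]), 'dq': array([ 0.00160807, -0.00070806,  0.00151073, -0.00076628, -0.00015933,
        0.00073749]), 'joint_efforts': array([-8.16434858e-04, -5.83276713e+01,  2.93289346e+01,  7.00118423e+00,
        8.75130150e-03, -1.49360085e-04]), 'position': array([ 0.18369954, -0.64913605,  0.22583674]), 'tool_rot': array([ 0.70029843, -0.09672864,  0.70049915,  0.09760444]), 'ft_force': array([ 0.5091421 , -0.56076943,  0.13936659]), 'moment': array([ 0.03225457, -0.01656531,  0.01296036]), 'width': 0.9972202917717479}
-0.0188
```

View pics/top0.png

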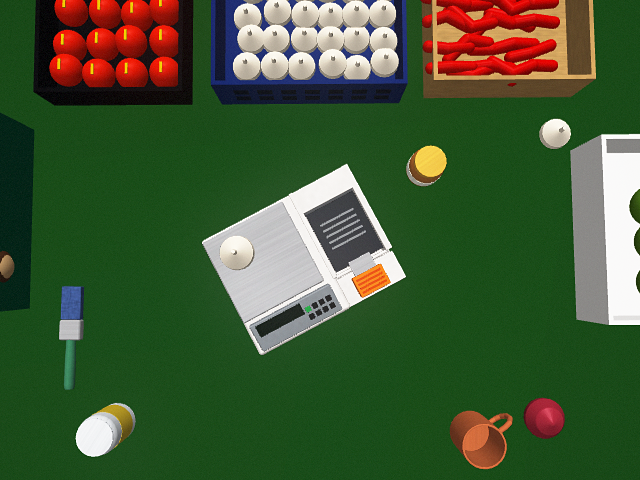

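View pics/side0.png

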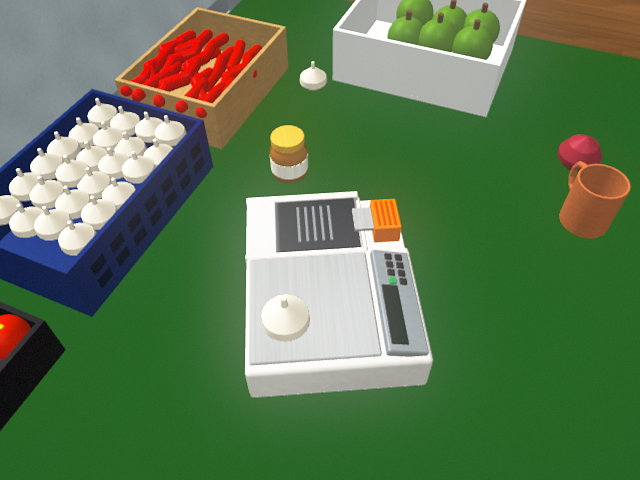

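The top view shows the scale yawed about 30°, with the orange tab at (370,280), the dark door around (345,230) and the jar lid at (431,160). A garlic bulb lies on the plate at (236,252). I'll measure these by ray casting next.

```bash
cat > h.py <<'E'
import numpy as np, cv2
from scipy.spatial.transform import Rotation as R
def rot(d):
    q=np.array(d["rotation"]); 
    return R.from_quat(q[[1,2,3,0]]).as_matrix() if q.size==4 else q
def ray(d,uv):
    v=rot(d)@np.array([(uv[0]-d["cx"])/d["fx"],(uv[1]-d["cy"])/d["fy"],1.]); return np.array(d["origin"]),v
def onz(d,uv,z):
    o,v=ray(d,uv); return o+v*(z-o[2])/v[2]
def proj(d,p):
    c=rot(d).T@(np.array(p)-d["origin"]); return np.array([d["cx"]+d["fx"]*c[0]/c[2],d["cy"]+d["fy"]*c[1]/c[2]])
def tri(a,ua,b,ub):
    o1,v1=ray(a,ua);o2,v2=ray(b,ub); s=np.linalg.lstsq(np.c_[v1,-v2],o2-o1,rcond=None)[0]
    p,q=o1+s[0]*v1,o2+s[1]*v2; return (p+q)/2,np.linalg.norm(p-q)
def big(m,box=None):
    if box is not None:
        k=np.zeros_like(m);x0,y0,x1,y1=box;k[y0:y1,x0:x1]=255;m=m&k
    c,_=cv2.findContours(m,cv2.RETR_EXTERNAL,cv2.CHAIN_APPROX_NONE); return max(c,key=cv2.contourArea)
E
python3 - <<'E'
from h import *
from station import robot
D={n:robot.get_image(n) for n in("top","side")}
for n,d in D.items():
    hsv=cv2.cvtColor(d["img"],cv2.COLOR_RGB2HSV)
    bx=(330,240,400,300) if n=="top" else (365,195,405,245)
    m=cv2.inRange(hsv,(5,180,215),(22,255,255)); m=cv2.morphologyEx(m,cv2.MORPH_CLOSE,np.ones((5,5)))
    c=big(m,bx); r=cv2.minAreaRect(c); print(n,"orange",r, onz(d,r[0],.092)); 
    B=np.array([onz(d,p,.092)[:2] for p in cv2.boxPoints(r)]);print(B.round(4).tolist(),np.linalg.norm(np.diff(B,axis=0),axis=1))
    bx=(295,180,400,280) if n=="top" else (270,190,365,255)
    m=cv2.inRange(hsv,(0,0,30),(180,110,110)); m=cv2.morphologyEx(m,cv2.MORPH_CLOSE,np.ones((7,7)))
    c=big(m,bx); q=cv2.approxPolyDP(c,8,True)[:,0]; r=cv2.minAreaRect(c);print("door",q.tolist(),r)
    B=np.array([onz(d,p,.075)[:2] for p in cv2.boxPoints(r)]);print(B.round(4).tolist(),np.linalg.norm(np.diff(B,axis=0),axis=1))
    bx=(400,130,460,200) if n=="top" else (260,110,320,155)
    m=cv2.inRange(hsv,(20,150,150),(32,255,255));c=big(m,bx);r=cv2.minAreaRect(c);print("jar",r,onz(d,r[0],.085))
    x,y,w,h=(260,150,180,220) if n=="top" else (230,100,200,180)
    im=cv2.resize(d["img"][y:y+h,x:x+w],None,fx=3,fy=3,interpolation=cv2.INTER_CUBIC)[:600,:800];cv2.imwrite(f"pics/crop_{n}.png",im[:,:,::-1])
E
```

```text
top orange ((371.0013732910156, 280.05810546875), (21.31488609313965, 32.0763053894043), 62.10273361206055) [ 0.5317315  -0.09181461  0.092     ]
[[0.5355, -0.057], [0.5624, -0.109], [0.528, -0.1266], [0.5012, -0.0747]] [0.0585611  0.03866877 0.05843284]
door [[352, 188], [304, 213], [336, 271], [390, 248]] ((348.20318603515625, 230.7126007080078), (73.28875732421875, 62.33321762084961), 61.821407318115234)
[[0.6573, 0.0309], [0.7119, -0.0723], [0.5902, -0.1351], [0.5365, -0.0324]] [0.11680781 0.13696341 0.1159262 ]
jar ((430.5, 161.0), (30.0, 31.0), 90.0) [ 0.7516481  -0.20627489  0.085     ]
side orange ((385.4517517089844, 215.92068481445312), (34.13169860839844, 27.654146194458008), 85.2363510131836) [ 0.52713329 -0.08478073  0.092     ]
[[0.5597, -0.107], [0.522, -0.1283], [0.4962, -0.0636], [0.532, -0.0436]] [0.04330192 0.06959483 0.0410631 ]
door [[353, 199], [278, 203], [279, 251], [360, 246]] ((317.9337158203125, 224.5044403076172), (48.89146423339844, 81.2197036743164), 86.18592071533203)
[[0.7005, -0.0588], [0.5862, -0.1199], [0.5457, -0.0279], [0.652, 0.0283]] [0.12960575 0.10048052 0.12028046]
jar ((286.5, 138.5), (27.0, 33.0), 90.0) [ 0.74686239 -0.19615055  0.085     ]
```

View pics/crop_top.png

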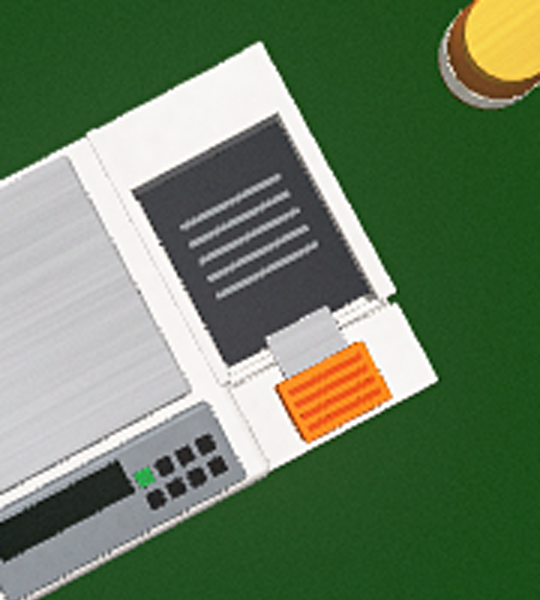

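View pics/crop_side.png

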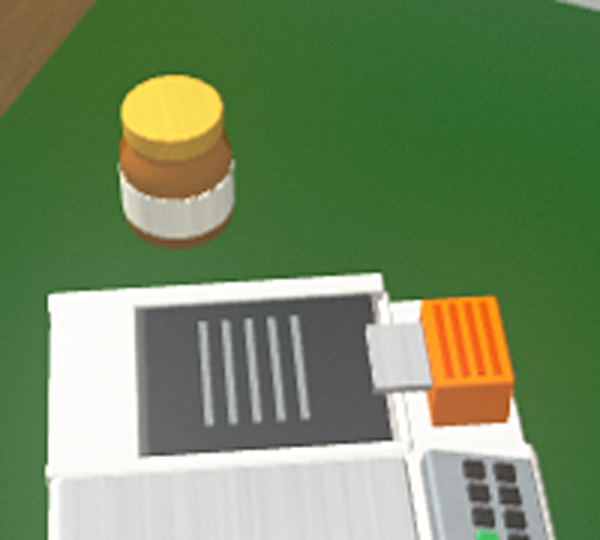

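The crops show the tab's top as an orange rectangle around full-image (371,280) and the door's corners at about (304,213), (353,188), (384,249) and (337,272). The tab measures 58.5 x 38.7 mm against 60 x 40, so that reading is sound. Next I'll fix the yaw and hinge from the door corners and check them against each other.

```bash
cat > plan.py <<'E'
from h import *
from station import robot
tab=np.array([.5317,-.0918]); yaw=np.radians(27.3)
ex=np.array([np.cos(yaw),np.sin(yaw)]); ey=np.array([-ex[1],ex[0]])
def ori(s):
    x=np.array([0,0,-1.]);y=s*np.r_[ey,0];M=np.c_[x,y,np.cross(x,y)]
    q=R.from_matrix(M).as_quat();return q[[3,0,1,2]]
E
python3 - <<'E'
from plan import *
d=robot.get_image("top")
c=[(304.3,213.3),(352.7,187.7),(384,249.3),(336.7,272)]
P=np.array([onz(d,p,.075)[:2] for p in c])
print(P.round(4).tolist())
print("w",np.linalg.norm(P[0]-P[1]),np.linalg.norm(P[2]-P[3]),"len",np.linalg.norm(P[3]-P[0]),np.linalg.norm(P[2]-P[1]))
h=(P[0]+P[1])/2; v=h-tab; print("hinge",h,"pred",tab+ex*.163,"from tab x,y",v@ex,v@ey)
for e in (P[0]-P[3],P[1]-P[2],tab-h): print(np.degrees(np.arctan2(e[1],e[0])))
o=robot.observe();print(R.from_quat(o["tool_rot"][[1,2,3,0]]).as_matrix()[:,1],o["clock"])
for s in(1,-1): print(s,[robot.solve_ik([*(tab+ex*k),z],ori(s)) for k,z in((0,.24),(0,.08),(.18,.17))])
E
```

```text
[[0.657, 0.0293], [0.7044, -0.0616], [0.5885, -0.1184], [0.5471, -0.03]]
w 0.10255492384488893 0.09756803826171777 len 0.1249109360375902 0.129122829628962
hinge [ 0.68071796 -0.01615391] pred [ 0.67654461 -0.01704012] from tab x,y 0.16711497350399704 -0.0011265999919065665
28.369830715156827
26.09075594175467
-153.08625172563387
[-2.72218658e-01  9.62235273e-01  5.31128580e-04] 0.3
1 [array([ 0.19244913,  0.12677695, -0.26619965,  0.        , -1.17781973,
       -1.28677058]), array([ 0.19244913,  0.28218163, -0.47538657,  0.        , -0.81322813,
       -1.28677058]), array([ 0.26760174,  0.42161391, -0.02366431,  0.        , -1.12551811,
       -1.36192318])]
-1 [array([ 0.19244913,  0.12677695, -0.26619965,  0.        , -1.17781973,
        1.85482208]), array([ 0.19244913,  0.28218163, -0.47538657,  0.        , -0.81322813,
        1.85482208]), array([ 0.26760174,  0.42161391, -0.02366431,  0.        , -1.12551811,
        1.77966947])]
```

The hinge sits 163–167 mm from the tab (163 expected) with 1 mm lateral offset, so the measurements agree. Next I press the tab with shut fingers.

Run:
```python
from plan import *
robot.set_gripper(0.0)
robot.move_to([*tab,.24],ori(1))
robot.line_to([*tab,.105])
f0=robot.observe()["ft_force"]
for z in(.094,.091,.088,.086,.084,.083,.082):
    robot.line_to([*tab,z],feed=.03); o=robot.observe()
    print(z,o["position"].round(4),(o["ft_force"]-f0).round(2),round(o["clock"],2))
    if abs((o["ft_force"]-f0)[2])>15: break
d=robot.get_image("side");cv2.imwrite("pics/press.png",d["img"][:,:,::-1])
robot.wait(.5)
robot.line_to([*tab,.125]); robot.wait(.4)
for n in("side","top"):
    d=robot.get_image(n);cv2.imwrite(f"pics/rel_{n}.png",d["img"][:,:,::-1])
print(robot.observe()["clock"])
```

```text
0.094 [ 0.5316 -0.0918  0.0939] [ 0.48  1.27 -1.28] 5.63
0.091 [ 0.5322 -0.0918  0.0912] [0.75 0.73 2.02] 5.88
0.088 [ 0.5322 -0.0918  0.0882] [ 1.76 -0.15  3.58] 6.13
0.086 [ 0.5321 -0.0918  0.0863] [ 1.45 -0.06  4.78] 6.38
0.084 [ 0.5322 -0.0919  0.0847] [0.93 0.26 8.9 ] 6.63
0.083 [ 0.5322 -0.0919  0.0845] [-2.79  0.77 16.38] 6.88
8.3667
```

View pics/rel_side.png

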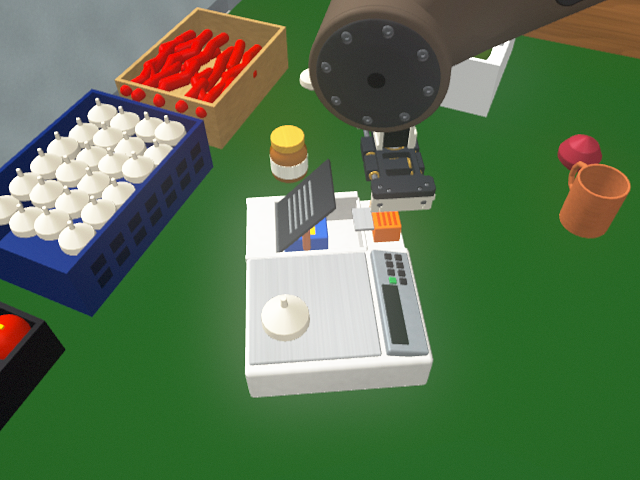

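View pics/rel_top.png

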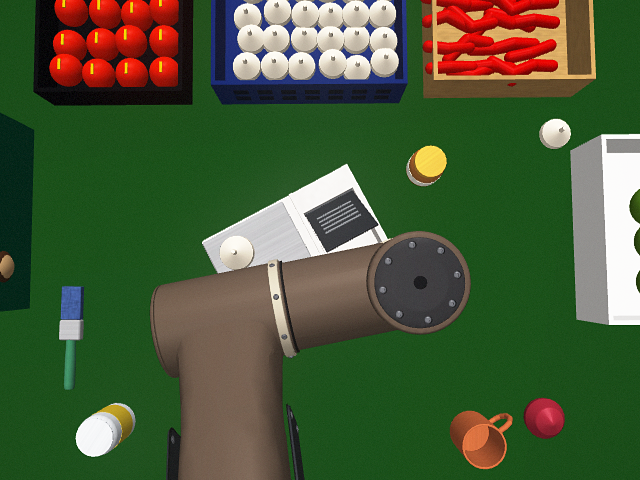

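The side view shows the tab back up at (386,226) and the door ajar, with its free edge running about (333,162)–(277,250); the jar is untouched. Next I swing the door with the finger flank on its free edge, following the arc.

Run:
```python
from plan import *
H=.165
def P(th,off,dz=-.022):
    return [*(tab+ex*(H-.12*np.cos(th)+off)),.075+.12*np.sin(th)+dz]
robot.line_to(P(.8,-.03),feed=.1)
f0=robot.observe()["ft_force"]
for th in(.8,.95,1.1,1.25,1.4,1.55,1.7,1.8):
    robot.line_to(P(th,-.010),feed=.07); o=robot.observe()
    f=o["ft_force"]-f0; print(th,o["position"].round(4),f.round(2),round(o["clock"],2))
    if np.linalg.norm(f)>15: print("STOP");break
d=robot.get_image("side");cv2.imwrite("pics/swing.png",d["img"][:,:,::-1])
```

```text
0.8 [ 0.5956 -0.0588  0.1389] [-1.75  0.37 -0.05] 9.48
0.95 [ 0.6081 -0.0524  0.151 ] [-0.84 -0.1   0.16] 9.89
1.1 [ 0.6216 -0.0454  0.1601] [-0.22  0.05 -0.16] 10.3
1.25 [ 0.6363 -0.0378  0.1669] [-1.26 -0.56 -1.03] 10.71
1.4 [ 0.6518 -0.0298  0.1712] [-1.41 -0.32 -0.45] 11.12
1.55 [ 0.6676 -0.0216  0.1728] [-1.23 -0.19 -1.1 ] 11.53
1.7 [ 0.6835 -0.0134  0.1717] [-0.73 -0.09 -0.12] 11.93
1.8 [ 0.694  -0.008   0.1695] [-0.7   0.79 -0.24] 12.26
```

View pics/swing.png

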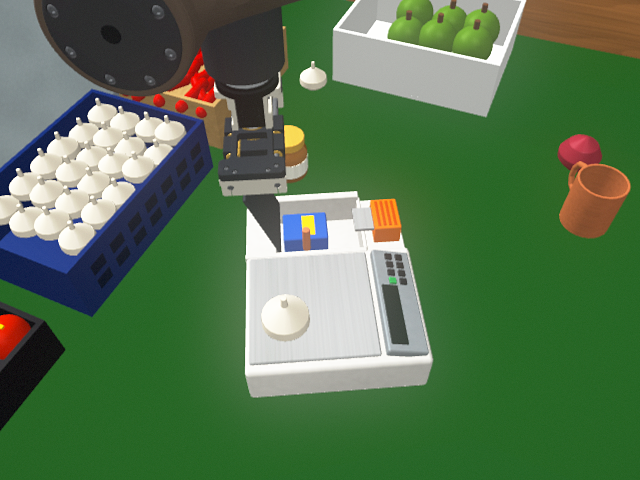

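The door is now at about upright or beyond, showing as a dark edge-on plate at (262,225), with the copper pin and pack exposed. Next I withdraw towards −x and check.

Run:
```python
from plan import *
robot.line_to([*(tab+ex*.06),.19],feed=.12)
robot.line_to([*(tab-ex*.08),.26],feed=.2)
q=robot.observe()["qpos"].copy();q[0]-=.9
robot.move_j(q);robot.wait(.5)
D={}
for n in("side","top"):
    d=D[n]=robot.get_image(n);cv2.imwrite(f"pics/fin_{n}.png",d["img"][:,:,::-1])
d=D["top"];hsv=cv2.cvtColor(d["img"],cv2.COLOR_RGB2HSV)
r=cv2.minAreaRect(big(cv2.inRange(hsv,(20,150,150),(32,255,255)),(400,130,460,200)));print("jar",r)
d=D["side"];hsv=cv2.cvtColor(d["img"],cv2.COLOR_RGB2HSV)
m=cv2.inRange(hsv,(5,180,215),(22,255,255)); m=cv2.morphologyEx(m,cv2.MORPH_CLOSE,np.ones((5,5)))
print("tab",cv2.minAreaRect(big(m,(365,195,405,245))))
# predicted free-edge corners in both views vs angle
for th in(1.4,1.6,1.8,1.95):
    for k in(.05,-.05):
        p=[*(tab+ex*(.165-.12*np.cos(th))+ey*k),.075+.12*np.sin(th)]
        print(th,k,[proj(D[n],p).round(0) for n in("side","top")])
print(robot.observe()["clock"])
```

```text
jar ((430.5, 161.0), (30.0, 31.0), 90.0)
tab ((385.4517517089844, 215.92068481445312), (34.13169860839844, 27.654146194458008), 85.2363510131836)
1.4 0.05 [array([286., 194.]), array([308., 216.])]
1.4 -0.05 [array([284., 144.]), array([362., 188.])]
1.6 0.05 [array([268., 194.]), array([302., 204.])]
1.6 -0.05 [array([268., 144.]), array([355., 175.])]
1.8 0.05 [array([250., 197.]), array([295., 191.])]
1.8 -0.05 [array([251., 147.]), array([349., 163.])]
1.95 0.05 [array([238., 200.]), array([290., 183.])]
1.95 -0.05 [array([240., 150.]), array([344., 155.])]
16.5583
```

View pics/fin_side.png

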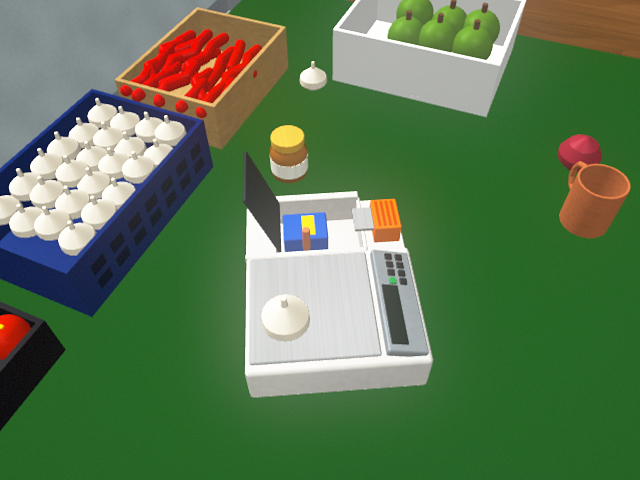

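View pics/fin_top.png

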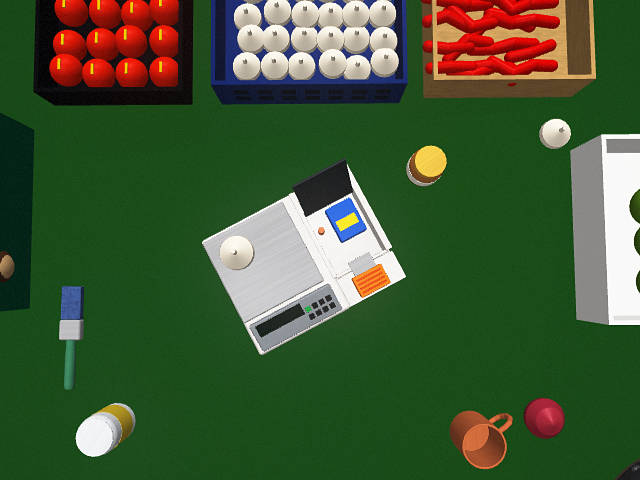

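The door's free-edge corners appear at about (246,153) and (248,197) in the side view and (294,188) and (348,162) in the top view. That matches the projection for about 1.8 rad. The jar lid and the tab are at exactly their starting pixels, so I'll hand the job in.

Run:
```python
from station import robot
o=robot.observe();print(o["clock"],o["ft_force"].round(2),abs(o["dq"]).max())
robot.close_job()
```

```text
16.5583 [ 0.37 -0.57 -0.17] 0.0017460419884787698
the job is handed in; nothing more can be done
```

The battery door is open and stays open by itself, and I handed the job in at about 16.6 s of the 38 s allowed.

- **Tab:** I pressed it straight down with shut fingers. It travelled about 7.5 mm, going by the tip height, and the press force ended at about 16 N. That was enough to make the door spring ajar.
- **Door:** I swung it up with the finger flank on its free edge, with a contact force of about 2 N or less. I then backed off and moved the arm clear.
- **Last checks:** The free-edge corners in both views match about 1.8 rad. The tab and the jar lid are at the same pixels as at the start. The wrist force is within the same noise as at the start.
- **What disagreed:** The door length measured 125–129 mm against the stated 120 mm, and the hinge came out about 4 mm further from the tab than the given sizes imply. I used a value in between. Casting single rays in the side view put the tab and jar about 8–11 mm away from the top-view result, so I relied on the top view. No check failed.

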